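# Repack the microscope lens case

## Task

The inspection microscope's lens case was packed wrongly: take out the hot-air nozzle that does not belong in it and stand it in the steel parts dish, and put each of the three lenses upright in the well of its own ring colour. Set the lenses down without dropping or tipping them, and never put one on the bench or in the dish: the green well, whose lens is away on the microscope, is the spare place for changing them round and stays empty at the end. Leave the flux jar standing where it is.

Things in the scene. Friction and masses are not known exactly. Their poses are not given: they have to be found in the camera images.
- lens_red_centre (a point): lens with the red ring: upright black barrel 36 mm in diameter, 50 mm tall, with a red band 10 mm wide round its top, topped by a silver mount 22 mm in diameter (64 mm in all, about 140 g). This point is on its axis, half-way up, 32 mm above its flat foot; z points up. It starts standing in one of the wells, but not its own
- lens_yellow_centre (a point): lens with the yellow ring: upright black barrel 36 mm in diameter, 50 mm tall, with a yellow band 10 mm wide round its top, topped by a silver mount 22 mm in diameter (64 mm in all, about 140 g). This point is on its axis, half-way up, 32 mm above its flat foot; z points up. It starts standing in one of the wells, but not its own
- lens_blue_centre (a point): lens with the blue ring: upright black barrel 36 mm in diameter, 50 mm tall, with a blue band 10 mm wide round its top, topped by a silver mount 22 mm in diameter (64 mm in all, about 140 g). This point is on its axis, half-way up, 32 mm above its flat foot; z points up. It starts standing in one of the wells, but not its own
- nozzle_centre (a point): hot-air nozzle, bare steel: an upright sleeve 30 mm in diameter and 42 mm tall that narrows to an outlet tube 15 mm in diameter (62 mm in all, about 90 g). This point is on its axis, half-way up, 31 mm above its flat foot; z points up. It starts standing in the green well
- well_red: red well of the open lens case: fixed round red dish, inside diameter 52 mm, outside 60 mm; origin under its centre, inner floor 3 mm above it, rim 10 mm above it; a lens standing in it has its half-way point 35 mm above this origin. Home of the lens with the red ring. x and y run along the sides of the case
- well_yellow: yellow well of the open lens case: fixed round yellow dish, inside diameter 52 mm, outside 60 mm; origin under its centre, inner floor 3 mm above it, rim 10 mm above it; a lens standing in it has its half-way point 35 mm above this origin. Home of the lens with the yellow ring. x and y run along the sides of the case
- well_blue: blue well of the open lens case: fixed round blue dish, inside diameter 52 mm, outside 60 mm; origin under its centre, inner floor 3 mm above it, rim 10 mm above it; a lens standing in it has its half-way point 35 mm above this origin. Home of the lens with the blue ring. x and y run along the sides of the case
- well_green: green well of the open lens case, shaped like the red one; holds the nozzle at first. The 4 wells form a 90 mm square in changing order of colours; x, y run along the sides of the case. Inside walls of the case, 44 mm high, are 67 mm or more from every well's centre along x and y; its lid, 44 mm high, lies folded back beyond the +x wall
- parts_dish: round steel parts dish, fixed on the bench, 94 mm across the rim (about 82 mm across its flat floor) and 11 mm high, empty; its origin is under its centre at bench height, its inner floor is 4 mm above that
- flux_bottle: bystander: loose amber flux jar with black cap, 38 mm in diameter, 62 mm tall; origin under its centre. A loose solder spool (56 mm in diameter, 42 mm tall) and a small circuit board (75 x 55 mm, 24 mm tall) stand about too; the centres of all three are 120 mm or more from the dish's centre
Things that resemble listed ones, but are neither listed nor needed, are in the scene too. Leave any purple look-alike of the part that bears nozzle_centre alone.

How it is judged (in metres and radians):
At the end, for the whole second after the job is handed in: The red, yellow and blue lenses each stand upright (within 0.1 rad) on the floor of the well of their own colour, within 12 mm of its centre, and the nozzle stands upright on the floor of the parts dish within 32 mm of its centre; all released and at rest (horizontal distance between lens_red_centre and well_red below 0.012 m and z of lens_red_centre in the frame of well_red between 0.032 and 0.038 m and angle between each of lens_red_centre, lens_yellow_centre, lens_blue_centre's own z axis and vertical below 0.1 rad and linear speed of each of lens_red, lens_yellow, lens_blue, nozzle below 0.02 m/s and angular speed of each of lens_red, lens_yellow, lens_blue, nozzle below 0.2 rad/s and contact force between the fingers and lens_red below 0.1 N and horizontal distance between lens_yellow_centre and well_yellow below 0.012 m and z of lens_yellow_centre in the frame of well_yellow between 0.032 and 0.038 m and contact force between the fingers and lens_yellow below 0.1 N and horizontal distance between lens_blue_centre and well_blue below 0.012 m and z of lens_blue_centre in the frame of well_blue between 0.032 and 0.038 m and contact force between the fingers and lens_blue below 0.1 N and horizontal distance between nozzle_centre and parts_dish below 0.032 m and height (world z) of nozzle_centre between 0.031 and 0.039 m and angle between nozzle_centre's own z axis and vertical below 0.12 rad and contact force between the fingers and nozzle below 0.1 N); the robot touches nothing.
It fails at once if a lens stands or lies on the bench or in the parts dish (its half-way point below 40 mm) (height (world z) of any of lens_red_centre, lens_yellow_centre, lens_blue_centre below 0.04 m).
It fails at once if a lens is tipped by more than 45 degrees (angle between any of lens_red_centre, lens_yellow_centre, lens_blue_centre's own z axis and vertical above 0.785 rad).
It fails at once if a lens is dropped (moves at over 0.5 m/s with no finger on it, as after a fall of 13 mm) ((linear speed of lens_red above 0.5 m/s and contact force between the fingers and lens_red below 0.05 N) or (linear speed of lens_yellow above 0.5 m/s and contact force between the fingers and lens_yellow below 0.05 N) or (linear speed of lens_blue above 0.5 m/s and contact force between the fingers and lens_blue below 0.05 N)).
It fails at once if the flux jar is pushed more than 30 mm or tipped over (distance of flux_bottle from where it was at the start of the episode above 0.03 m or angle between flux_bottle's own z axis and vertical above 0.5 rad).
It also fails if it takes over 106 s, if anything falls off the work surface, if the arm or the gripper's body presses on something with over 40 N, if the wrist force passes 120 N, or if a joint passes its speed limit or range.

## Robot

A 7-joint arm with a two-finger parallel gripper is mounted at the origin on the work surface. World frame = base frame: x ahead of the robot, y to its left, z up, the work surface at z = 0. Lengths are in mm, angles in rad, forces in N, time in s.
With the tool pointing down it reaches from about 400 to 875 mm from the base axis. Payload 19.3 kg.
Tool frame: the origin (TCP) lies at the very end of the fingers, on their centre line; the grasp point (between the pads) lies 19 mm behind it (grip_point_offset is the z of the grasp point in the tool frame, in mm); z points along the fingers, x is the direction in which the jaws open and shut, and the axes are right-handed (so a half turn about z gives the same grasp; the last joint's range is limited). The gripper opens to 85 mm and grips with 20 to 120 N. Pads are 22 mm wide; open, the fingers measure 114 mm over their backs; the gripper's body (76 mm by 85 mm) begins 54 mm behind the grasp point. The pads swing forward as they close: fully open they stand 13 mm farther back than shut.
Start: joints at [1.25, 0.521, -0.036, 1.599, 0.021, 1.021, -0.113], TCP at [155.084, -605.445, 231.291] pointing down, gripper open.
Joint ranges: [-2.91, 2.91], [-0.3, 2.13], [-1.5, 1.42], [0.17, 2.43], [-1.26, 4.41], [0.16, 1.93], [-2.52, 2.52]. Speed limits (rad/s): [1.89, 1.89, 2.39, 2.39, 3.01, 3.01, 3.01].

## Interface

Orientations are given as a 3x3 rotation matrix whose columns are the frame's x, y, z axes.
In Python, from workcell import movep, movel, goto_joints, open_gripper, clamp, wait, inverse_kinematics, read_state, camera, PlanningError, finish_job, grip_point_offset gives the robot as it stands. Calls block until the motion is done:
- movep(position, orientation): joint-space move of the TCP to a pose.
- movel(position, frame=None, max_speed=150, guard=None): straight line of the TCP; frame=None keeps the orientation; max_speed is the mean speed in mm/s. With guard (N) it stops when the force on the tool has changed by that much, and returns True; else False.
- goto_joints(angles): joint-space move.
- open_gripper() and clamp(): open the fingers fully, or close them until they stop; the grip force is fixed at half the most.
- wait(seconds).
- inverse_kinematics(position, orientation): joint angles nearest the present ones, or None.
- read_state(): the state.
- camera(name): name is "side" or "top" or "wrist"; returns a dict with "image" (400x640x3 uint8, blue, green, red), "range_z" (400x640 float32, mm along the optical axis (not along the pixel's ray), 0 where there is no reading), "fx", "fy", "cx", "cy" (pixels), "cam_to_world" (4x4, takes a point from camera to world coordinates). Camera axes: x right, y up, looking along -z (the intrinsics and any distortion apply to the point x, -y, -z); pixel columns grow to the right and rows downward; lengths in mm; the calibration is good to about 2 mm. A picture is of the moment at which its call begins.
A pose or a line that the arm cannot do raises PlanningError and nothing moves.
- finish_job(): hands the job in, once; it reports no verdict.
The state is a dict: "time": time; "qpos": joint angles; "qvel": joint speeds; "joint_efforts": joint torques, N m; "eef_pos": TCP position; "tool_rot": TCP orientation; "ft_force": force on the tool from outside, world axes, zero at the start; "torque": the same for the moment, N m; "finger_gap": finger opening in mm.
Only numpy, scipy, OpenCV 4.12 (cv2) and the standard library are available. Lean on these libraries where they do the work, as an engineer would, in place of code of your own. Each camera call takes 0.05 s, during which the arm holds its last target.

## Working session

There is one attempt and no reset: what is moved stays moved. The work goes in short steps, each a Python script; the robot and the scene stay as the last script left them, time stands still between calls to the robot, and variables do not carry over. Pictures are saved under pics/ and viewed, and the job is handed in when it is done.

```bash
ls; mkdir -p pics
python3 - <<'E'
from workcell import *
import cv2,numpy as np
s=read_state();print(s['time'],s['eef_pos'],s['finger_gap'],grip_point_offset); print(np.round(s['tool_rot'],3))
for n in("top","side"):
    c=camera(n);cv2.imwrite(f"pics/{n}0.png",c['image']);print(n,c['fx'],c['cx'],c['cy'],np.round(c['cam_to_world'],3).tolist(), [k for k in c])
    np.savez(f"{n}0.npz",**{k:c[k] for k in c})
E
```

```text
pics
0.0 [ 154.99274994 -605.11954501  230.72379877] 85.54919552982793 -18.700000000000003
[[ 0.248 -0.969 -0.   ]
 [-0.969 -0.248  0.001]
 [-0.001  0.    -1.   ]]
top 387.4317333633642 312.1547384255199 196.87456449384314 [[0.013, 0.997, -0.073, 495.041], [-1.0, 0.011, -0.026, -0.299], [-0.025, 0.073, 0.997, 782.512], [0.0, 0.0, 0.0, 1.0]] ['image', 'range_z', 'fx', 'fy', 'cx', 'cy', 'cam_to_world']
side 439.7959593386959 319.39998537531403 202.8417939149294 [[-0.968, 0.139, -0.207, 312.103], [-0.249, -0.566, 0.786, 815.519], [-0.008, 0.813, 0.583, 663.886], [0.0, 0.0, 0.0, 1.0]] ['image', 'range_z', 'fx', 'fy', 'cx', 'cy', 'cam_to_world']
```

View pics/top0.png

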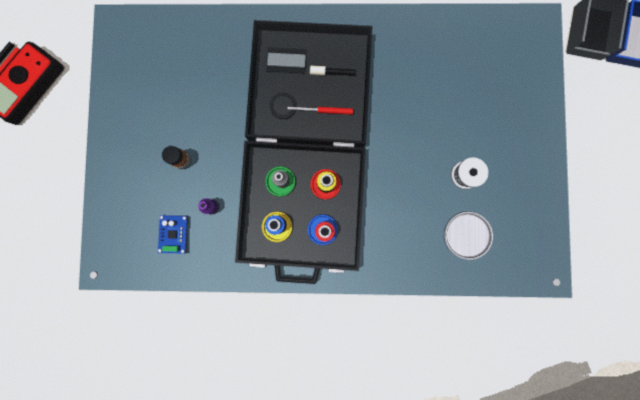

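View pics/side0.png

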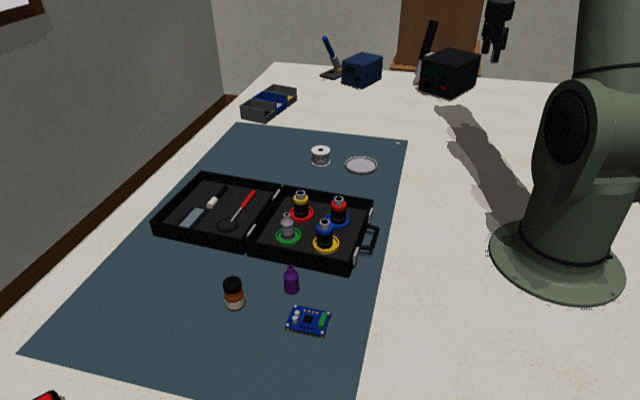

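Top view: green well (280,181) holds the nozzle, red (326,184) the yellow lens, yellow (277,227) the blue lens, and blue (323,230) the red lens. The dish is at (469,236), the jar at (175,157) and the purple decoy at (208,206).

```bash
cat > h.py <<'E'
import numpy as np,cv2
def cloud(c):
    z=np.array(c['range_z'],float);v,u=np.mgrid[0:400,0:640]
    x=(u-c['cx'])/c['fx']*z;y=-(v-c['cy'])/c['fy']*z
    P=np.stack([x,y,-z,np.ones_like(z)],-1)@np.array(c['cam_to_world']).T
    P=P[...,:3];P[z<=0]=np.nan
    return P
def pix2w(c,u,v,zw):
    M=np.array(c['cam_to_world']);d=M[:3,:3]@np.array([(u-c['cx'])/c['fx'],-(v-c['cy'])/c['fy'],-1]);o=M[:3,3]
    return o+d*(zw-o[2])/d[2]
E
python3 - <<'E'
from h import *
for n in("top","side"):
    c=dict(np.load(n+'0.npz'));P=cloud(c)
    im=c['image']
    if n=='top':
        pts=dict(green=(280,181),red=(326,184),yellow=(277,227),blue=(323,230),dish=(469,236),casefloor=(301,206),bench=(420,200),jar=(175,157),spool=(470,172),purp=(208,206),wallL=(241,200),wallR=(363,206),hinge=(305,143))
        cv2.imwrite('pics/topc.png',cv2.resize(im[130:290,225:385],None,fx=3.7,fy=3.7,interpolation=cv2.INTER_CUBIC))
    else:
        pts=dict(green=(287,215),red=(301,194),yellow=(325,222),blue=(338,200),dish=(361,165),casefloor=(312,225),bench=(300,350))
        cv2.imwrite('pics/sidec.png',cv2.resize(im[150:290,240:390],None,fx=4,fy=4,interpolation=cv2.INTER_CUBIC))
    for k,(u,v) in pts.items(): print(n,k,np.round(P[v,u],1))
E
```

```text
top green [576.3  78.8  65.3]
top red [569.9  -6.9  80.3]
top yellow [490.7  81.3  77.6]
top blue [486.4  -2.3  78.9]
top dish [ 477.5 -291.7    4. ]
top casefloor [532.6  41.7  13.2]
top bench [ 548.  -196.5    1.2]
top jar [620.4 279.6  62.3]
top spool [ 599.5 -280.6   44. ]
top purp [528.7 216.9  50.9]
top wallL [541.4 155.9  42.3]
top wallR [ 5.347e+02 -8.260e+01  2.000e-01]
top hinge [660.2  35.7  10.4]
side green [579.5  82.8  74.7]
side red [ 5.716e+02 -4.000e-01  7.690e+01]
side yellow [491.   90.1  77.2]
side blue [482.1   0.5  75.3]
side dish [ 476.2 -291.     1.8]
side casefloor [539.1  24.7   9.3]
side bench [470.5 358.9  -2.2]
```

View pics/topc.png

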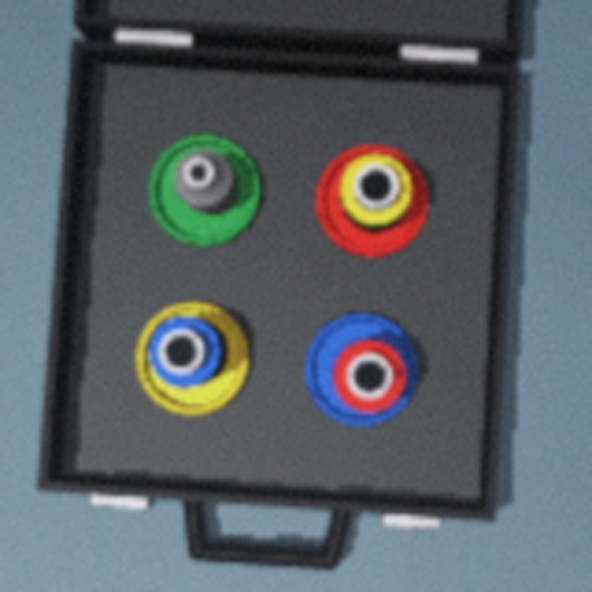

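View pics/sidec.png

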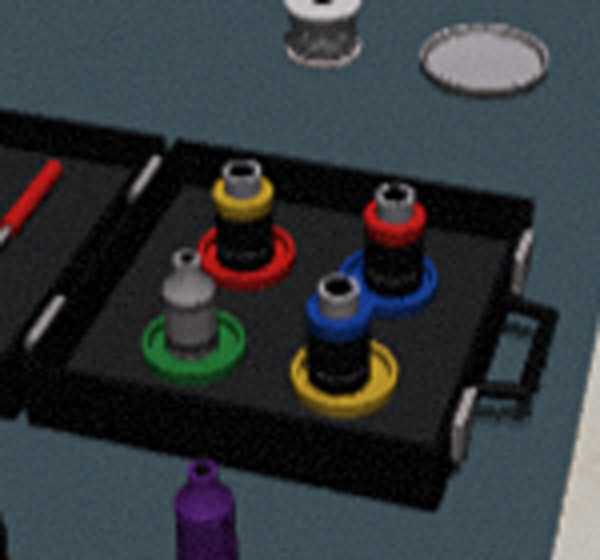

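Run:
```python
from h import *
c=dict(np.load('top0.npz'));s=dict(np.load('side0.npz'));P=cloud(c)
f=lambda x,o,k:(x+.5)/k-.5+o
W=dict(green=(205,190),red=(372,200),yellow=(192,358),blue=(362,369))
print('floor med',np.nanmedian(P[200:212,295:307,2]), np.nanmedian(cloud(s)[219:229,308:316,2]))
w={}
for k,(x,y) in W.items(): w[k]=pix2w(c,f(x,225,3.7),f(y,130,3.7),21);print(k,np.round(w[k],1))
for a,b in(('green','red'),('yellow','blue'),('green','yellow'),('red','blue')):
    d=w[a]-w[b];print(a,b,np.round(np.linalg.norm(d),1),np.round(np.degrees(np.arctan2(d[1],d[0])),1))
for k,p,q,z in(('noz',(199,173),(187,258),76),('yel',(376,185),(242,166),78),('blu',(181,352),(341,282),78),('red',(371,377),(396,189),78)):
    print(k,np.round(pix2w(c,f(p[0],225,3.7),f(p[1],130,3.7),z),1),np.round(pix2w(s,f(q[0],240,4),f(q[1],150,4),z),1))
# well ellipses in side crop, outer rim top
for k,p in dict(green=(193,342),red=(246,253),yellow=(344,372),blue=(388,276)).items(): print('side well',k,np.round(pix2w(s,f(p[0],240,4),f(p[1],150,4),21),1))
# dish
print('dish',pix2w(c,469,235.5,11),pix2w(s,f(484,240,4),f(57,150,4),11))
```

```text
floor med 12.321842921108782 10.37517676363683
green [581.3  83.6  21. ]
red [576.9  -5.8  21. ]
yellow [491.5  88.8  21. ]
blue [486.9  -1.5  21. ]
green red 89.6 87.1
yellow blue 90.4 87.1
green yellow 89.9 -3.3
red blue 90.1 -2.8
noz [583.6  80.7  76. ] [581.3  81.7  76. ]
yel [578.2  -7.3  78. ] [576.5 -10.   78. ]
blu [494.7  87.7  78. ] [492.6  84.7  78. ]
red [483.7  -5.8  78. ] [482.6  -8.5  78. ]
side well green [578.7  87.8  21. ]
side well red [ 5.731e+02 -4.000e-01  2.100e+01]
side well yellow [489.   92.4  21. ]
side well blue [484.3   1.3  21. ]
dish [ 478.59978137 -289.1112079    11.        ] [ 476.06979809 -281.59694525   11.        ]
```

```bash
cat >> h.py <<'E'
def R(deg):
    a=np.radians(deg);x=np.array([np.cos(a),np.sin(a),0]);z=np.array([0,0,-1.]);return np.stack([x,np.cross(z,x),z],1)
E
python3 - <<'E'
from h import *
from workcell import *
for nm,p in dict(ov=(500,41,300),g=(581,83,28),r=(577,-6,28),y=(491,88,28),b=(486,-3,28),dish=(478,-288,30),g2=(581,83,180),d2=(478,-288,180)).items():
    o=[]
    for a in(-138,-93,-48,-3,42,87,132,177):
        q=inverse_kinematics(np.array(p,float),R(a));o.append((a,None if q is None else np.round(q,1)[[0,4,6]].tolist()))
    print(nm,o)
movep(np.array([500,41,300.]),R(-48))
c=camera('wrist');np.savez('w0.npz',**c);cv2.imwrite('pics/w0.png',c['image'])
print(read_state()['time'],np.round(c['cam_to_world'],2).tolist())
E
```

```text
ov [(-138, [-0.5, -0.1, -2.5]), (-93, [0.3, 0.2, -2.0]), (-48, [0.4, 0.2, -1.3]), (-3, [0.4, 0.3, -0.5]), (42, [0.5, 0.3, 0.2]), (87, [0.6, 0.4, 0.9]), (132, [0.7, 0.5, 1.6]), (177, [0.7, 0.5, 2.4])]
g [(-138, [-0.3, -0.2, -2.5]), (-93, [-0.1, 0.3, -2.1]), (-48, [0.0, 0.4, -1.4]), (-3, [0.1, 0.5, -0.7]), (42, [0.2, 0.7, -0.1]), (87, [0.3, 0.9, 0.6]), (132, [0.5, 1.2, 1.2]), (177, [-0.8, -1.1, -2.5])]
r [(-138, [-0.1, -0.1, -2.4]), (-93, [-0.0, 0.1, -1.8]), (-48, [0.1, 0.3, -1.2]), (-3, [0.2, 0.5, -0.6]), (42, [0.3, 0.7, 0.0]), (87, [0.4, 0.8, 0.7]), (132, [0.7, 1.2, 1.3]), (177, [-0.6, -0.9, -2.5])]
y [(-138, [-0.4, -0.2, -2.5]), (-93, [-0.2, 0.3, -2.2]), (-48, [0.0, 0.5, -1.6]), (-3, [0.0, 0.6, -0.9]), (42, [0.0, 0.6, -0.1]), (87, [0.2, 0.8, 0.5]), (132, [0.5, 1.1, 1.1]), (177, [-0.8, -1.0, -2.5])]
b [(-138, [-0.2, -0.1, -2.4]), (-93, [-0.0, 0.2, -1.9]), (-48, [0.1, 0.4, -1.3]), (-3, [0.2, 0.5, -0.7]), (42, [0.4, 0.8, -0.1]), (87, [0.5, 0.9, 0.6]), (132, [0.7, 1.2, 1.1]), (177, [-0.5, -0.9, -2.5])]
dish [(-138, [0.3, -0.2, -1.8]), (-93, [0.5, 0.0, -1.2]), (-48, [0.6, 0.2, -0.6]), (-3, [0.7, 0.4, 0.1]), (42, [0.8, 0.5, 0.7]), (87, [0.9, 0.7, 1.4]), (132, [-0.2, -1.2, -2.5]), (177, [0.2, -0.4, -2.4])]
g2 [(-138, [-0.5, -0.3, -2.4]), (-93, [0.1, 0.3, -2.1]), (-48, [0.2, 0.4, -1.4]), (-3, [0.2, 0.5, -0.7]), (42, [0.3, 0.5, 0.1]), (87, [0.3, 0.6, 0.8]), (132, [0.5, 0.9, 1.3]), (177, [0.5, 0.9, 2.1])]
d2 [(-138, [0.4, -0.1, -1.9]), (-93, [0.5, 0.1, -1.2]), (-48, [0.6, 0.2, -0.5]), (-3, [0.7, 0.3, 0.1]), (42, [0.9, 0.4, 0.8]), (87, [1.0, 0.5, 1.5]), (132, [1.2, 0.8, 2.0]), (177, [0.1, -0.3, -2.5])]
2.75 [[0.67, 0.71, 0.23, 558.81], [-0.74, 0.64, 0.21, 91.78], [-0.0, -0.31, 0.95, 443.1], [0.0, 0.0, 0.0, 1.0]]
```

View pics/w0.png

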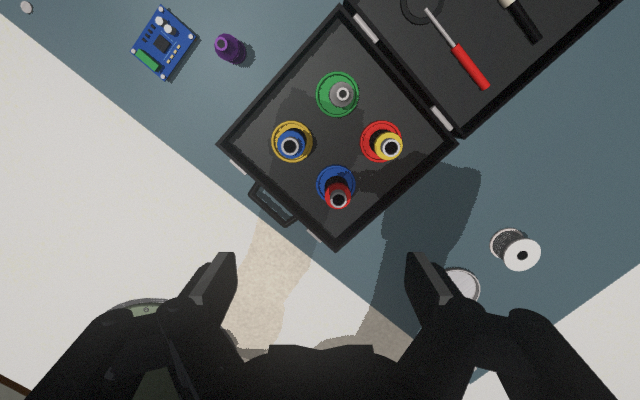

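The wrist image shows the whole case: green (337,94), yellow (292,142), red (382,142) and blue (336,185). I'll enlarge it to cross-check the top-camera numbers.

Run:
```python
from h import *
c=dict(np.load('w0.npz'));cv2.imwrite('pics/w0c.png',cv2.resize(c['image'][60:220,260:420],None,fx=3.7,fy=3.7,interpolation=cv2.INTER_CUBIC))
```

```text
(no output)
```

View pics/w0c.png

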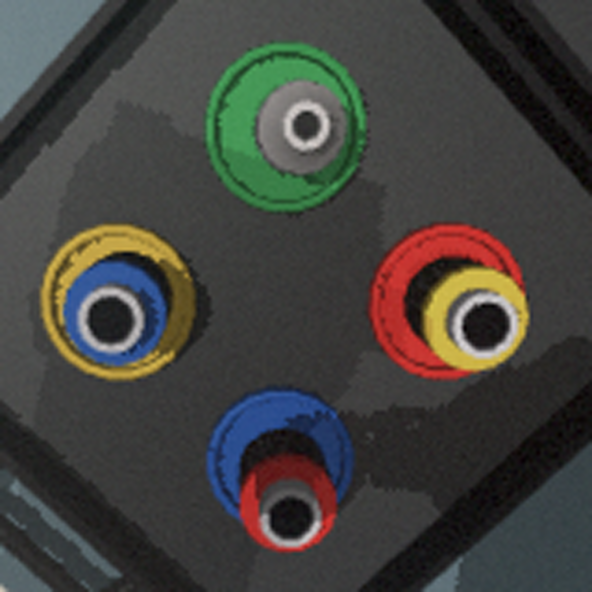

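Run:
```python
from h import *
c=dict(np.load('w0.npz'))
f=lambda x,o,k:(x+.5)/k-.5+o
g=lambda x,y,z:np.round(pix2w(c,f(x,260,3.7),f(y,60,3.7),z),1)
for k,p in dict(green=(287,127),red=(448,302),yellow=(119,302),blue=(281,458)).items(): print(k,g(*p,21))
for k,p,z in(('noz',(306,125),76),('yel',(485,323),78),('blu',(110,317),78),('red',(291,515),78)): print(k,g(*p,z))
```

```text
green [582.3  82.4  21. ]
red [577.3  -7.4  21. ]
yellow [492.2  87.2  21. ]
blue [488.3  -2.   21. ]
noz [583.8  79.5  76. ]
yel [578.2  -8.3  78. ]
blu [495.4  86.8  78. ]
red [484.8  -6.2  78. ]
```

Top and wrist cameras agree within 1.5 mm and the wells form a clean 90 mm square. Next, the nozzle.

```bash
cat >> h.py <<'E'
from workcell import *
A=-48
wells=dict(green=(581.8,83),red=(577.1,-6.6),yellow=(491.9,88),blue=(487.6,-1.8))
def rep(t):
    s=read_state();print(t,'t=%.2f'%s['time'],'tcp',np.round(s['eef_pos'],1),'gap %.1f'%s['finger_gap'],'F',np.round(s['ft_force'],1));return s
def L(x,y,z,v=150,**k): return movel(np.array([x,y,z],float),max_speed=v,**k)
def snap(n,m):
    c=camera(n);cv2.imwrite(f'pics/{m}.png',c['image']);np.savez(m+'.npz',**c);return c
E
python3 - <<'E'
from h import *
movep(np.array([583.7,80.1,130.]),R(A))
print('touch',L(583.7,80.1,27,120,guard=15)); rep('down')
clamp(); rep('clamp')
L(583.7,80.1,125,150); rep('up')
snap('wrist','n1')
E
```

```text
touch False
down t=4.55 tcp [584.1  80.2  27.7] gap 85.6 F [ 0.  -0.6 -0.3]
clamp t=5.11 tcp [583.8  80.1  27.4] gap 28.0 F [-1.5 -1.2  6.9]
up t=5.91 tcp [583.3  79.9 124.2] gap 28.3 F [ 0.4 -0.5 -0.9]
```

View pics/n1.png

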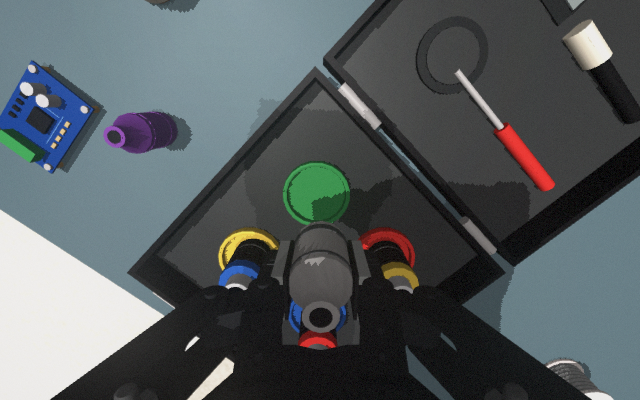

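The nozzle is held upright between the pads and the green well is empty. Now to the dish.

Run:
```python
from h import *
try: L(478,-288,125,280)
except PlanningError as e: print(e);movep(np.array([478,-288,125.]),R(A))
rep('over')
L(478,-288,30,150); print('touch',L(478,-288,13,25,guard=4)); rep('down')
open_gripper(); rep('open')
L(478,-288,120,200); rep('up')
snap('wrist','d1')
```

```text
over t=7.47 tcp [ 478.5 -286.7  125. ] gap 28.4 F [ 0.3 -0.1 -0.6]
touch True
down t=8.82 tcp [ 478.  -288.1   16.4] gap 28.3 F [-2.8  2.1 12.7]
open t=9.41 tcp [ 477.7 -288.    16. ] gap 85.4 F [-0.8 -0.1 -0.5]
up t=10.07 tcp [ 477.7 -288.1  119.7] gap 85.4 F [-0.4  0.  -0.6]
```

View pics/d1.png

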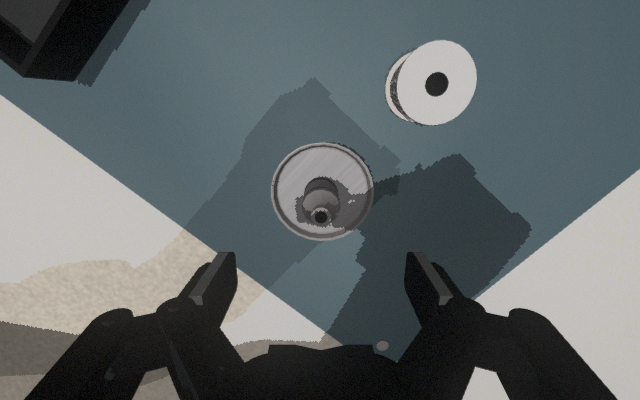

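The nozzle stands upright near the dish centre at (320,195). Next, the yellow lens goes from the red well to the green well.

```bash
cat >> h.py <<'E'
def carry(src,well,tag):
    sx,sy=src;wx,wy=wells[well];T=28
    s=read_state()['eef_pos']
    L(sx,sy,128,280)
    if L(sx,sy,T,120,guard=12): rep('UNEXPECTED TOUCH');return
    clamp();s=rep('clamp')
    if not 31<s['finger_gap']<39: print('BAD GAP');return
    zg=s['eef_pos'][2]
    L(sx,sy,128,120);rep('up')
    L(wx,wy,128,150);L(wx,wy,T+8,100)
    print('touch',L(wx,wy,T-3,20,guard=4));rep('down')
    open_gripper();L(wx,wy,128,150);rep('done');snap('wrist',tag)
E
python3 - <<'E'
from h import *
carry((578.2,-7.8),'green','l1')
E
```

```text
clamp t=12.84 tcp [578.4  -7.8  28.5] gap 34.6 F [-1.7 -0.4  7.5]
up t=13.82 tcp [577.8  -7.9 127.3] gap 34.9 F [-0.7  0.2 -1.3]
touch True
down t=16.08 tcp [582.   82.9  28.5] gap 35.1 F [-2. -0.  9.]
done t=17.45 tcp [581.4  82.8 127.3] gap 85.2 F [-0.5 -0.5 -0.5]
```

View pics/l1.png

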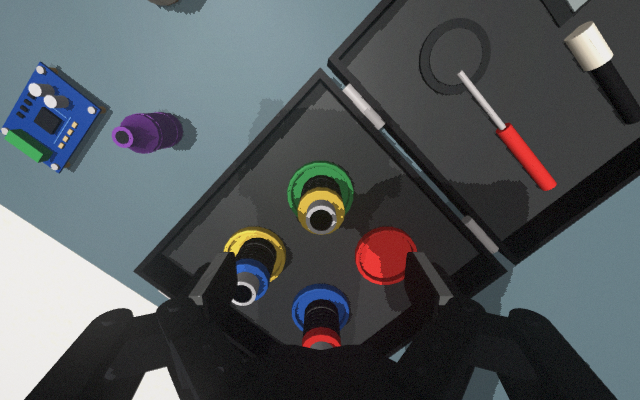

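The yellow lens now stands in the green well (320,200) and the red well is empty. Next: red to red, then blue to blue.

Run:
```python
from h import *
carry((484.2,-6.0),'red','l2')
```

```text
clamp t=19.62 tcp [484.4  -6.1  28.5] gap 34.7 F [-2.5 -0.4  9.8]
up t=20.61 tcp [483.9  -6.1 127.4] gap 35.1 F [ 0.7  0.2 -1.7]
touch True
down t=22.88 tcp [577.2  -6.7  28.5] gap 34.6 F [-2.3 -0.1 10.2]
done t=24.24 tcp [576.7  -6.8 127.3] gap 85.3 F [-0.2 -0.5 -0.4]
```

View pics/l2.png

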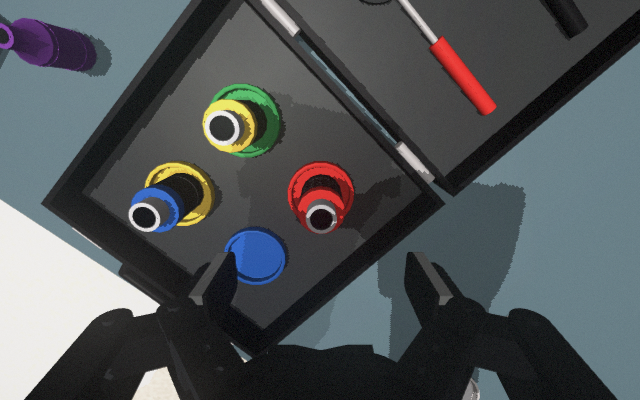

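The red lens stands in the red well (320,197) and the blue well is free at (256,256).

Run:
```python
from h import *
carry((495,87.2),'blue','l3')
```

```text
clamp t=26.38 tcp [495.1  87.2  28.5] gap 34.9 F [-2.8 -0.7 11.2]
up t=27.37 tcp [494.6  87.  127.4] gap 34.8 F [-0.5 -0.5 -2. ]
touch True
down t=29.61 tcp [487.8  -1.9  28.5] gap 35.0 F [-1.3 -0.2  9.4]
done t=30.98 tcp [487.2  -2.  127.4] gap 85.5 F [0.6 0.1 0.2]
```

View pics/l3.png

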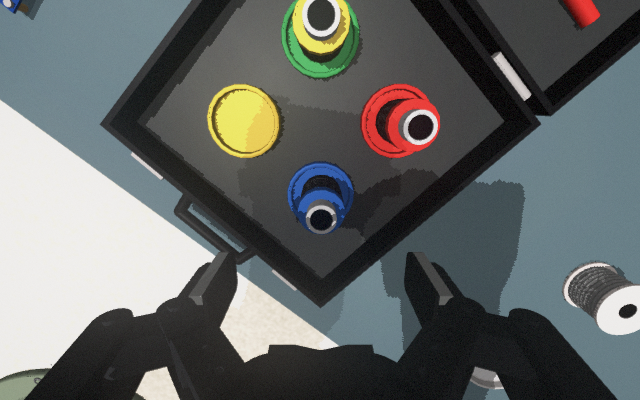

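The blue lens stands in the blue well (320,197) and the yellow well is empty. Last, yellow goes from green to yellow, then I'll back off for a check.

Run:
```python
from h import *
carry((581.8,83),'yellow','l4')
L(491.9,88,250,200)
movep(np.array([420,-150,330.]),R(A));rep('away')
c=snap('top','t9');snap('side','s9');snap('wrist','w9')
cv2.imwrite('pics/t9c.png',cv2.resize(c['image'][130:290,225:385],None,fx=3.7,fy=3.7,interpolation=cv2.INTER_CUBIC))
```

```text
clamp t=33.12 tcp [581.9  83.   28.5] gap 34.8 F [-1.4 -0.8  7.6]
up t=34.11 tcp [581.4  82.8 127.3] gap 34.9 F [-0.6  0.3 -1.3]
touch True
down t=36.36 tcp [492.1  87.9  28.5] gap 34.6 F [-1.8 -0.3  8.6]
done t=37.73 tcp [491.6  87.7 127.4] gap 85.6 F [-0.5 -0.3 -0.6]
away t=39.55 tcp [ 420.3 -149.1  329.4] gap 85.2 F [ 0.2 -0.1  0.9]
```

View pics/t9.png

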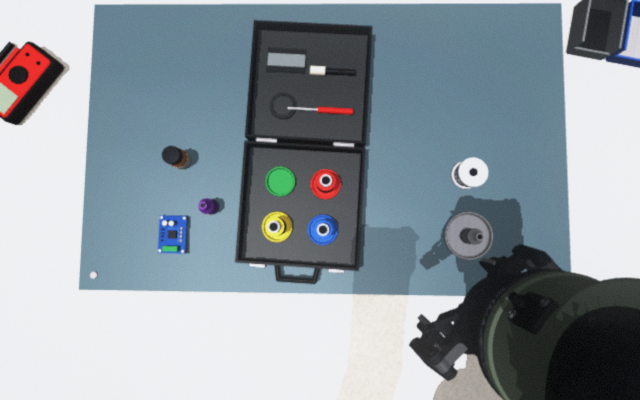

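View pics/t9c.png

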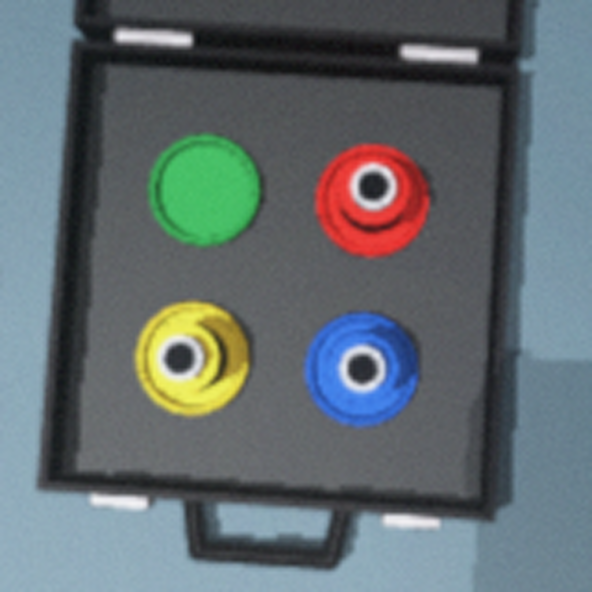

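View pics/s9.png

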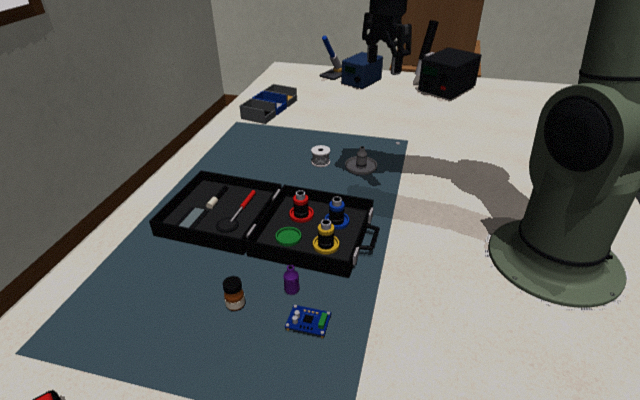

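All three lenses are in wells of their own colour, the green well is empty, and the nozzle is upright in the dish. One numeric check, then I hand in.

Run:
```python
from h import *
c=dict(np.load('t9.npz'));f=lambda x,o,k:(x+.5)/k-.5+o
for k,p in dict(red=(374,186),yellow=(180,358),blue=(362,369)).items():
    q=pix2w(c,f(p[0],225,3.7),f(p[1],130,3.7),78);print(k,np.round(q[:2]-wells[k],1))
print('noz',pix2w(c,480,238,66)[:2]-[478.6,-289])
finish_job()
```

```text
red [0.6 0.3]
yellow [-0.2  0.1]
blue [-0.1  0.4]
noz [-3.09067615  0.71820549]
the job is handed in; nothing more can be done
```

The job is handed in after about 40 s of robot time, with the nozzle in the parts dish and each lens in the well of its own colour. I moved the nozzle first, then yellow to the green well, red to red, blue to blue, and yellow to yellow. Each piece was lowered until the force on the tool rose slightly, then released.

**Last pictures:** The top and side views show all four pieces upright and the green well empty. The flux jar and the purple look-alike are where they started, and the gripper was clear of everything.

**Measured positions:** In the top view the lens tops are within 1 mm of their well centres (12 mm allowed). The nozzle is about 3 mm from the dish centre (32 mm allowed).

**Disagreements:**
- My first readings from the side camera were a few mm off the top and wrist ones, up to 8 mm at the dish. I used the top and wrist readings for the case, which agreed within 1.5 mm, and essentially the top reading for the dish.
- The gripper gap read about 1 to 2 mm less than the true diameters throughout, and I took this as an offset in the reading.

No check failed.

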